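# Latch the battery pack into its cradle

### The arm

A 6-joint arm with a two-finger parallel gripper is mounted at the origin on the work surface. World frame = base frame: x ahead of the robot, y to its left, z up, the work surface at z = 0. Lengths are in mm, angles in rad, forces in N, time in s.
With the tool pointing down it reaches from about 275 to 750 mm from the base axis. Payload 10.2 kg.
Tool frame: the origin (TCP) lies midway between the tips of the shut fingers; the grasp point (between the pads) lies 19 mm behind it; z points along the fingers, y is the line along which they close (so a half turn about z gives the same grasp; the last joint's range is limited). The gripper opens to 85 mm and grips with 20 to 120 N. Pads are 22 mm wide; open, the fingers measure 114 mm over their backs; the gripper's body (76 mm by 85 mm) begins 54 mm behind the grasp point. The pads swing forward as they close: fully open they stand 13 mm farther back than shut.
Start: joints at [0.968, 0.313, 1.498, -0, 1.331, -0.223], TCP at [194.649, 487.589, 231.294] pointing down, gripper open.
Joint ranges: [-2.94, 2.94], [-0.97, 2.17], [0.19, 2.56], [-1.23, 4.37], [0.02, 3.11], [-2.88, 2.88]. Speed limits (rad/s): [2.39, 2.39, 3.01, 3.14, 3.14, 3.14].

### API

Orientations are given as a unit quaternion [w, x, y, z].
In Python, from rig import ctrl gives the robot as it stands.
- The arm moves only by the tool send_rows, never from a script. Its argument "targets" is a list of rows, each an object with "offset": the shift along the world's x, y, z in cm, a list of three; "spin": the turn about the world's z in rad. A call has 1 to 8 rows; each row is the pose to reach, as a shift and turn from the pose commanded when the call began; what a row does not reach only later rows make up. A row lasts 1/12 s, in which the tool goes at most 41.7 mm and 7.16 degrees, less where a joint would pass 70% of its speed; a pose out of reach is approached as far as the arm can. A call with a gripper value outside its range is refused whole. "grip" is the opening, from 0 (shut) to 1 (fully open), set as the call begins (left out, the last holds). The fingers move at their own pace and stop on an object; "squeeze" is the grip in N (left out, the last holds). Time passes only in rows, so rows that repeat a pose let the fingers close. It gives the time, the measured TCP pose, the force, the opening and the grip force at its end, in the units of the state.
- ctrl.sense(): the state, without advancing time (a new reading comes with each control period).
- ctrl.capture(name): name is "scene" or "top" or "wrist"; returns (picture, depth): 384x512x3 uint8, red, green, blue; 384x512 float32, mm along the optical axis (not along the pixel's ray), 0 where there is no reading.
- ctrl.calibration(name): a dict with "fx", "fy", "cx", "cy" (pixels), "k1" (the pictures are not rectified: a ray, as slopes to the right and down, at radius r is drawn at 1 + k1 r^2 times it, then the intrinsics apply), "view" (4x4, takes a point from world to camera coordinates); the wrist camera has in their place "mount" (4x4, takes a point from camera to tool coordinates, whose origin is the TCP and whose axes are the flange's). Camera axes: x right, y down, z forward; pixel columns grow to the right and rows downward; lengths in mm; the calibration is good to about 2 mm. A picture is of the moment at which its call begins: read the wrist's pose just before it. calibration takes no time and is no camera call.
- ctrl.finish_job(): hands the job in; it is judged then, once.
Trained networks look in the newest picture that a camera, given by its name, has taken for a name from the list of things; names that differ only in an ending like _2 or _b are one class to them, and where a whole thing is asked for, a point or a joint stands for the part that bears it (a point fixed in the world has none). Each returns a list of dicts, best first, with "conf" (0 to 1); they miss things now and then, are a little off and sometimes report something else, mostly with a low value. They report only what shows in the picture. A call takes as long as a camera call.
- ctrl.search_frame(camera, query): "box" ([left, top, right, bottom] in pixels, round what is visible of it).
- ctrl.place_of(camera, query): "uv" ([column, row] in pixels: a listed point, or the origin of a listed thing).
The state is a dict: "time_s": time; "joints": joint angles; "dq": joint speeds; "tau": joint torques, N m; "eef_pos": TCP position; "ee_rot": TCP orientation; "force": force on the tool from outside, world axes, zero at the start; "wrist_torque": the same for the moment, N m; "grip_width": opening from 0.0 (shut) to 1.0 (fully open); "grip_force": force on a finger pad.
Only numpy, scipy, OpenCV 4.12 (cv2) and the standard library are available. Lean on these libraries where they do the work, as an engineer would, in place of code of your own. Each camera call takes 0.05 s, during which the arm holds its last target. There are 200 camera calls.

### The job

Clamp the blue battery pack to its grey dock with the draw latch on top: take the loop by its yellow tab, hook its crossbar over and under the lip of the steel keeper hook and draw it snug, then swing the red lever over and press it down past centre until it sits firmly on its rubber bumper. Feel your way: do not strain the keeper or jam the lever hard onto the bumper, let go at the end, and leave the other things where they lie.

Things in the scene. Friction and masses are not known exactly. Their poses are not given: they have to be found in the camera images.
- battery_cradle: Fixed battery cradle 170 x 320 x 85 mm: grey dock half at its -y end, blue battery pack half at its +y end, seam at y = 0. Origin at the centre of its underside, z up; its y axis is the draw direction, from the latch to the keeper. Position and yaw vary; lengths below are along its axes.
- draw_latch: Draw latch: steel foot and pedestal on the dock half, carrying the red lever, which carries the loop. Origin: centre of the foot's underside, on the cradle's top at cradle x = 0, y = -30 mm. Axes as the cradle's. Lever and loop hinges have friction, so they stay where they are left and the tab takes some 5 to 10 N to move.
- lever_hinge (a point): The lever's hinge axis (along x), 35 mm above the cradle's top, 120 mm above the table, at cradle y = -30 mm.
- draw_lever (a joint): Lever angle, rad. 0: level, pointing from its hinge to -y; grows as the free end swings up (1.57 upright) and on to +y, stop at 2.4. Red plate 30 mm wide (x), 6 mm thick about the hinge axis, 60 mm long. With the loop snug it stands at 1.1 to 1.6; from there it takes 3 to 8 N at the free end, easing past centre at about 0.2, but must be pushed all the way: 0.09 N m friction.
- lever_tip (a point): Free end of the lever, 60 mm from the hinge, 3 mm off its mid-plane: middle of the face that is on top when the lever is level. With the lever upright this face looks to +y and is the one to push on. Resting on the bumper the lever reads 0 to 0.1 rad.
- draw_loop (a joint): Angle of loop to lever, rad: the loop's rise above level, seen from its pin towards +y, is draw_loop minus draw_lever. Its pin sits on the lever 13.7 mm from the lever's hinge towards the free end and 2.8 mm below the mid-plane (lever level). Loop 39 mm wide: two 5 mm side rods and a 6 mm crossbar 70 mm from the pin.
- loop_bar (a point): Middle of the loop's crossbar (6 mm diameter, along x).
- loop_tab (a point): Centre of the yellow grip tab on the loop: 12 mm wide along x (the way to grip it, at any tilt of the loop), 28 mm long, 14 mm high. It lies 18 mm beyond the crossbar and 6 mm above the plane of the loop. The loop may turn between the fingers.
- keeper: Keeper on the pack half: dark foot 40 x 46 x 12 mm, adjusting screw, sprung steel hook. Origin on the cradle's top at cradle y = 32 mm. Hook: post 18 mm wide (x), 8 mm thick, its +y face at keeper y = -3 mm; a lip on top overhangs that face 4.5 mm, from 43 to 47 mm above the cradle's top. Sprung to -y, 4 N per mm; over 45 N strains it.
- keeper_throat (a point): Crossbar's middle when hooked snug, 35 mm above the cradle's top, keeper y = 0 with the screw at mid setting; the screw shifts the hook up to 2 mm either way along y, not measured. Going down past the lip the crossbar must be 4.5 mm (plus that shift) or more to +y of this point; the latch lets it go 14 mm. Latch closed: about 6 mm to -y.
- bumper: Stop under the lever: dark foot 26 x 26 x 12 mm with a rubber-topped screw, 18 mm across. Origin on the cradle's top at cradle y = -75 mm, 45 mm from the lever's hinge. The rubber top is 32 to 36 mm above the cradle's top as the screw was set: not measured, must be felt. Over 30 N of the lever on it jams it.
- motor_cover: Silver hub motor cover, disc 164 mm across, 30 mm high; leave alone.
- throttle: Black twist throttle, 107 mm long, 38 mm high; leave alone.
- headlight_lens: Clear headlight lens, 58 mm across, 17 mm high, lying on the dock half; origin at the centre of its underside; leave alone.
- stem_spacer: Blue ring, 36 mm across, 10 mm high, lying on the pack half; leave alone.
- wrench: Wrench lying at the far side; leave alone.
- grease_can: Can 60 mm across, 100 mm high, far side; leave alone.
- screw_tray: Orange open tray 100 x 140 x 30 mm; leave alone.

How it is judged (in metres and radians):
On the way:
1. the crossbar lies behind the keeper hook, under its lip and pulled against it (over 1 N), the lever still up (over 0.6 rad) (y of loop_bar in the frame of keeper_throat between -0.009 and 0.005 m and z of loop_bar in the frame of keeper_throat between -0.006 and 0.007 m and contact force between draw_latch and keeper above 1 N and value of joint draw_lever above 0.6 rad), for 0.1 s.
At the end, for the whole second after the job is handed in: The loop is hooked under the keeper's lip (crossbar between 9 mm to -y and 5 mm to +y of the throat point, and at most 6 mm below or 7 mm above it) with more than 8 N of pull on the hook; the lever is down (below 0.13 rad), at rest and bearing on its bumper with more than 0.4 N (y of loop_bar in the frame of keeper_throat between -0.009 and 0.005 m and z of loop_bar in the frame of keeper_throat between -0.006 and 0.007 m and contact force between draw_latch and keeper above 8 N and contact force between draw_latch and bumper above 0.4 N and value of joint draw_lever below 0.13 rad and velocity of joint draw_lever below 0.05 rad/s); the robot touches nothing.
It fails at once if the keeper is strained: over 45 N between loop and keeper (contact force between draw_latch and keeper above 45 N).
It fails at once if the lever is jammed onto its bumper: over 30 N between them (contact force between draw_latch and bumper above 30 N).
It fails at once if a bystander is pushed more than 30 mm (distance of any of motor_cover, throttle, headlight_lens, stem_spacer, wrench, grease_can, screw_tray from where it was at the start of the episode above 0.03 m).
It also fails if it takes over 61 s, if anything falls off the work surface, if the arm or the gripper's body presses on something with over 40 N, if the wrist force passes 120 N, or if a joint passes its speed limit or range.

## Working session

There is one attempt and no reset: what is moved stays moved. The work goes in short steps, Python scripts to look and compute and a tool call to move; the robot and the scene stay as the last step left them, time stands still between calls to the robot, and variables do not carry over. Pictures are saved under pics/ and viewed, at most 10 in all, crops included, and the job is handed in when it is done.

Besides the shell and the picture viewer there is one more tool, called as name(argument=value, ...), one argument or row to a line, values as JSON. send_rows: Moves the arm, as the interface text tells. Its arguments: {"type":"object","properties":{"targets":{"type":"array"},"grip":{"type":"number"},"squeeze":{"type":"number"}},"required":["targets"]}

```bash
mkdir -p pics
cat > h.py <<'E'
import numpy as np, cv2
from scipy.spatial.transform import Rotation as R
from rig import ctrl
def Tw(cam,s=None):
    c=ctrl.calibration(cam)
    if 'view' in c: return c,np.linalg.inv(np.array(c['view']))
    s=s or ctrl.sense(); T=np.eye(4); q=s['ee_rot']; T[:3,:3]=R.from_quat([q[1],q[2],q[3],q[0]]).as_matrix(); T[:3,3]=s['eef_pos']
    return c,T@np.array(c['mount'])
def und(c,uv):
    d=np.array([(uv[0]-c['cx'])/c['fx'],(uv[1]-c['cy'])/c['fy']]); u=d.copy()
    for _ in range(10): u=d/(1+c['k1']*(u@u))
    return u
def at_depth(c,T,uv,z):
    u=und(c,uv); return (T@np.array([u[0]*z,u[1]*z,z,1]))[:3]
def at_height(c,T,uv,h):
    u=und(c,uv); d=T[:3,:3]@np.array([u[0],u[1],1]); o=T[:3,3]; return o+d*(h-o[2])/d[2]
def cloud(c,T,dep):
    v,u=np.mgrid[0:dep.shape[0],0:dep.shape[1]]
    p=np.stack([u.ravel(),v.ravel()],1).astype(np.float32)
    x=(p-[c['cx'],c['cy']])/[c['fx'],c['fy']]; y=x.copy()
    for _ in range(10): y=x/(1+c['k1']*(y**2).sum(1,keepdims=True))
    z=dep.ravel()[:,None]; P=np.hstack([y*z,z])
    return (P@T[:3,:3].T+T[:3,3]).reshape(dep.shape+(3,))
E
python3 - <<'E'
from h import *
for cam in ['scene','top']:
    im,d=ctrl.capture(cam); cv2.imwrite(f'pics/{cam}0.png',im[:,:,::-1]); np.save(f'{cam}0.npy',d)
    c,T=Tw(cam); print(cam,T[:3,3].round(),T[:3,2].round(2))
    for q,h in [('battery_cradle',0),('draw_latch',85),('lever_hinge',120),('lever_tip',None),('loop_bar',None),('loop_tab',None),('keeper',85),('keeper_throat',120),('bumper',85),('headlight_lens',85),('stem_spacer',85)]:
        r=ctrl.place_of(cam,q)
        for e in r[:1]:
            uv=np.array(e['uv']); z=d[int(np.clip(uv[1],0,383)),int(np.clip(uv[0],0,511))]
            print(q,round(e['conf'],2),uv.round(1),'depth',at_depth(c,T,uv,z).round(1),'' if h is None else at_height(c,T,uv,h).round(1))
print(ctrl.sense())
E
```

```text
scene [1262. -539.  936.] [-0.55  0.45 -0.7 ]
battery_cradle 0.92 [230.4 206.2] depth [600.3 -58.9  86.1] [533.4 -10.3   0. ]
draw_latch 0.57 [214.9 189.7] depth [530.3 -57.2  89.5] [526.4 -54.6  85. ]
lever_hinge 0.83 [220.2 182.3] depth [545.6 -49.9 123.3] [542.6 -47.9 120. ]
lever_tip 0.8 [226.1 160.3] depth [541.2 -26.5 182. ] 
loop_bar 0.71 [236.  155.4] depth [536.5   8.1 177.2] 
loop_tab 0.6 [242.3 147. ] depth [541.1  24.6 199.4] 
keeper 0.59 [314.5 147. ] depth [497.9 349.5  13.5] [557.1 280.6  85. ]
keeper_throat 0.65 [237.6 169.6] depth [541.4   9.3 131.7] [530.9  17.3 120. ]
bumper 0.45 [206.  195.3] depth [546.  -95.4 104.4] [529.3 -85.1  85. ]
headlight_lens 0.53 [205.9 214.3] depth [ 597.2 -131.3  100.8] [ 584.6 -123.6   85. ]
stem_spacer 0.49 [249.4 157.9] depth [490.6  89.5  96.3] [480.2  98.   85. ]
top [ 474.    7. 1264.] [ 0.11 -0.02 -0.99]
battery_cradle 0.32 [321.  148.4] depth [ 730.5 -220.7   89.4] [ 750.1 -238.     0. ]
draw_latch 0.81 [263.8 204.5] depth [542.4 -39.8 158.1] [547.  -42.9  85. ]
lever_hinge 0.91 [265.4 207.5] depth [534.6 -45.5 141.6] [535.8 -
[... 551 characters left out ...]
 29.9  85. ]
{'time_s': 1.2, 'joints': array([ 9.67628805e-01,  3.12891756e-01,  1.49768635e+00,  8.52095887e-06,
        1.33099529e+00, -2.23400236e-01]), 'dq': array([-0.00052612,  0.00062143, -0.00090147,  0.00107573, -0.00072607,
       -0.00111762]), 'tau': array([-1.71963147e-03, -4.12175739e+01, -2.59890962e+01, -2.66891748e-04,
        7.34997247e-04, -2.76588395e-06]), 'eef_pos': array([194.63640273, 487.60096695, 231.30353944]), 'ee_rot': array([7.70045495e-08, 1.88745624e-01, 9.82026013e-01, 1.04803286e-05]), 'force': array([ 0.08574502, -0.10415769, -0.81019063]), 'wrist_torque': array([-0.00873972,  0.01265272, -0.01539463]), 'grip_force': 0.0, 'grip_width': 0.9981142640103933}
```

Run:
```python
from h import *
d=np.load('top0.npy'); c,T=Tw('top'); P=cloud(c,T,d)
m=(abs(P[...,2]-85)<8)&(P[...,0]>350)&(P[...,0]<720)&(abs(P[...,1])<260)
n,l,st,_=cv2.connectedComponentsWithStats(m.astype(np.uint8)); k=1+st[1:,4].argmax(); q=P[l==k][:,:2].astype(np.float32)
print(len(q),cv2.minAreaRect(q),P[l==k][:,2].mean())
a=cv2.imread('pics/scene0.png')[110:250,150:310]; b=cv2.imread('pics/top0.png')[130:270,170:330]
cv2.imwrite('pics/v1.png',np.vstack([cv2.resize(np.hstack([a,b]),(800,350),interpolation=2),cv2.resize(np.hstack([cv2.imread('pics/scene0.png'),cv2.imread('pics/top0.png')]),(666,250))] if 0 else [cv2.resize(np.hstack([a,b]),(800,350),interpolation=2),cv2.resize(np.hstack([cv2.imread('pics/scene0.png'),cv2.imread('pics/top0.png')]),(800,250))]))
```

```text
4711 ((536.5894165039062, -16.006195068359375), (320.2742614746094, 169.9331817626953), 89.58763885498047) 84.3099084075381
```

View pics/v1.png

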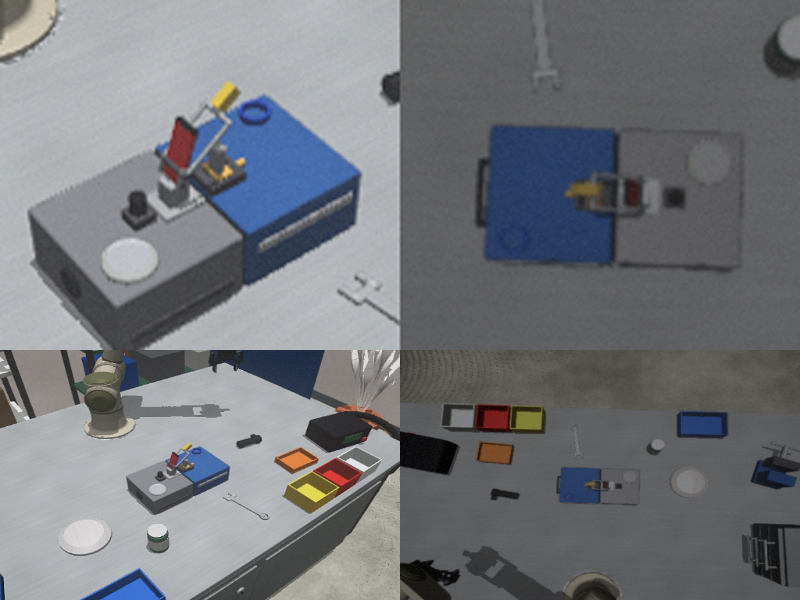

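send_rows(
  targets=[
    {"offset": [2.5,-3.3,0.5],"spin": -0.12},
    {"offset": [5,-6.6,1],"spin": -0.24},
    {"offset": [7.5,-9.9,2],"spin": -0.36},
    {"offset": [10,-13.2,3],"spin": -0.48},
    {"offset": [12.5,-16.5,4],"spin": -0.6},
    {"offset": [15,-19.8,5],"spin": -0.72},
    {"offset": [17.5,-23,5],"spin": -0.84},
    {"offset": [20,-26.3,5],"spin": -0.96},
  ],
  grip=0.6,
)

```text
time_s: 1.87
eef_pos: [394.3, 224.7, 282.2]
ee_rot: [0.001, 0.623, 0.782, 0.001]
force: [0.1, 1.2, 0.5]
grip_width: 0.603
grip_force: 0.0
```

send_rows(
  targets=[
    {"offset": [2.5,-3.3,0],"spin": -0.12},
    {"offset": [5,-6.6,0],"spin": -0.235},
    {"offset": [7.5,-9.9,0],"spin": -0.235},
    {"offset": [10,-13.2,0],"spin": -0.235},
    {"offset": [12.5,-16.8,0],"spin": -0.235},
    {"offset": [14.3,-20.3,0],"spin": -0.235},
    {"offset": [14.3,-20.3,0],"spin": -0.235},
    {"offset": [14.3,-20.3,0],"spin": -0.235},
  ],
)

```text
time_s: 2.53
eef_pos: [536.7, 21.8, 280.6]
ee_rot: [-0.0, 0.71, 0.705, -0.0]
force: [-0.3, 0.8, 0.4]
grip_width: 0.599
grip_force: 0.0
```

Run:
```python
from h import *
s=ctrl.sense(); im,d=ctrl.capture('wrist'); cv2.imwrite('pics/w1.png',cv2.resize(im[:,:,::-1],None,fx=1.3,fy=1.3)); np.save('w1.npy',d)
c,T=Tw('wrist',s); print(s['eef_pos'],s['ee_rot'],s['force'],s['joints'],T[:3,3],T[:3,2])
for q,h in [('lever_hinge',120),('lever_tip',None),('loop_bar',None),('loop_tab',None),('keeper',85),('keeper_throat',120),('bumper',85)]:
    for e in ctrl.place_of('wrist',q)[:1]:
        uv=np.array(e['uv']); z=d[int(np.clip(uv[1],0,383)),int(np.clip(uv[0],0,511))]
        print(q,round(e['conf'],2),uv.round(1),at_depth(c,T,uv,z).round(1),'' if h is None else at_height(c,T,uv,h).round(1))
P=cloud(c,T,d); hsv=cv2.cvtColor(im,cv2.COLOR_RGB2HSV)
m=(abs(hsv[...,0].astype(int)-26)<8)&(hsv[...,1]>120)&(P[...,2]>150)&(d>0)
q=P[m]; print(m.sum(),q.min(0),q.max(0),np.median(q,0)) if m.any() else 0
```

```text
[536.69289507  21.78503837 280.62428687] [-4.75170454e-04  7.09606669e-01  7.04597802e-01 -2.94324714e-04] [-0.27758911  0.79754873  0.42959564] [-1.77709496e-01  3.10381609e-01  1.37272529e+00  6.37008030e-05
  1.45960184e+00 -1.70632976e-01] [539.51560541  92.15824955 423.13561589] [-0.00370233 -0.28325362 -0.95903789]
lever_hinge 0.35 [258.2 253.5] [537.8 -84.3 106. ] [537.9 -76.4 120. ]
lever_tip 0.64 [260.1 235.7] [539.9 -25.7 180.7] 
loop_bar 0.72 [261.4 193.3] [541.   18.6 199.8] 
loop_tab 0.81 [256.2 186.5] [537.2  25.9 205.9] 
keeper 0.77 [259.3 164.3] [539.6  18.1  99.8] [539.6  14.8  85. ]
keeper_throat 0.77 [258.  173.8] [538.6  33.  196.5] [538.3  13.  120. ]
bumper 0.94 [258.3 252. ] [537.9 -83.9 103.2] [537.8 -93.9  85. ]
537 [533.84142366   5.11605857 188.55404043] [545.35287637  35.20817811 206.66482186] [539.32338612  24.97179347 199.62206233]
```

View pics/w1.png

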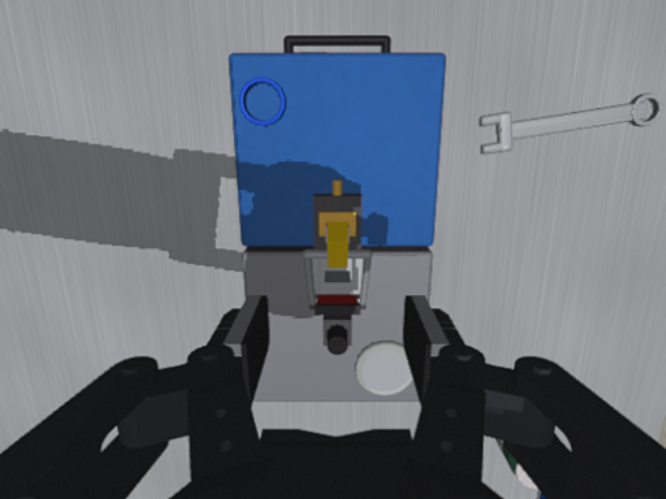

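send_rows(
  targets=[
    {"offset": [0.2,0.1,-2]},
    {"offset": [0.2,0.1,-4.5]},
    {"offset": [0.2,0.1,-7]},
    {"offset": [0.2,0.1,-9]},
    {"offset": [0.2,0.1,-10.2]},
    {"offset": [0.2,0.1,-10.2]},
    {"offset": [0.2,0.1,-10.2]},
  ],
)

```text
invalid input
```

send_rows(
  targets=[
    {"offset": [0,0,0]},
    {"offset": [0,0,0]},
    {"offset": [0,0,0]},
    {"offset": [0,0,0]},
    {"offset": [0,0,0]},
    {"offset": [0,0,0]},
    {"offset": [0,0,0]},
    {"offset": [0,0,0]},
  ],
  grip=0,
  squeeze=40,
)

```text
invalid input
```

```bash
cat >> h.py <<'E'
from scipy.optimize import fsolve
H=np.array([-46.,120.])
def pin(t): return H+13.7*np.array([-np.cos(t),np.sin(t)])-2.8*np.array([np.sin(t),np.cos(t)])
def bar(t,a): return pin(t)+70*np.array([np.cos(a),np.sin(a)])
def tab(t,a): return pin(t)+88*np.array([np.cos(a),np.sin(a)])+6*np.array([-np.sin(a),np.cos(a)])
def ik(f,p,g=(1.9,.3)): return fsolve(lambda v:f(*v)-p,g)
E
python3 - <<'E'
from h import *
g=(1.9,.6)
for b in [(24,160),(26,145),(26,135),(26,125),(26,119),(22,119),(18,119),(16,120),(14,120)]:
    v=ik(bar,np.array(b),g); print(b,v.round(2),tab(*v).round(1)); g=v
print(tab(1.9,.67),bar(1.9,.67))
c,T=Tw('scene'); im,d=ctrl.capture('scene'); cv2.imwrite('pics/s2.png',cv2.resize(im[90:220,160:330,::-1],None,fx=4,fy=4,interpolation=2))
print(ctrl.sense())
E
```

```text
(24, 160) [2.17 0.4 ] [ 38.3 172.5]
(26, 145) [1.98 0.16] [ 42.8 153.8]
(26, 135) [1.92 0.02] [ 43.9 141.3]
(26, 125) [ 1.96 -0.13] [ 44.6 128.7]
(26, 119) [ 2.03 -0.21] [ 44.9 121.1]
(22, 119) [ 1.75 -0.22] [ 40.9 121. ]
(18, 119) [ 1.44 -0.2 ] [ 36.8 121.2]
(16, 120) [ 1.25 -0.17] [ 34.8 122.8]
(14, 120) [ 1.05 -0.15] [ 32.7 123.2]
[ 21.0298175  193.21921884] [ 10.64694343 177.33854108]
{'time_s': 2.9833, 'joints': array([-1.73697475e-01,  3.07977072e-01,  1.37376307e+00,  4.73854554e-06,
        1.45953693e+00, -1.70609586e-01]), 'dq': array([-0.00510654,  0.00328573, -0.00213442, -0.00028415, -0.00113847,
       -0.00018604]), 'tau': array([ 7.70593691e-02, -4.19968092e+01, -2.69357908e+01,  2.00565388e-03,
        9.36330071e-04,  1.59716805e-03]), 'eef_pos': array([536.08019286,  24.01430613, 281.47922547]), 'ee_rot': array([1.27681766e-04, 7.08197848e-01, 7.06014011e-01, 9.27365704e-05]), 'force': array([ 0.13129803, -0.90905003, -0.15529415]), 'wrist_torque': array([ 0.02983389,  0.00435764, -0.00929003]), 'grip_force': 0.0, 'grip_width': 0.5999571638224662}
```

View pics/s2.png

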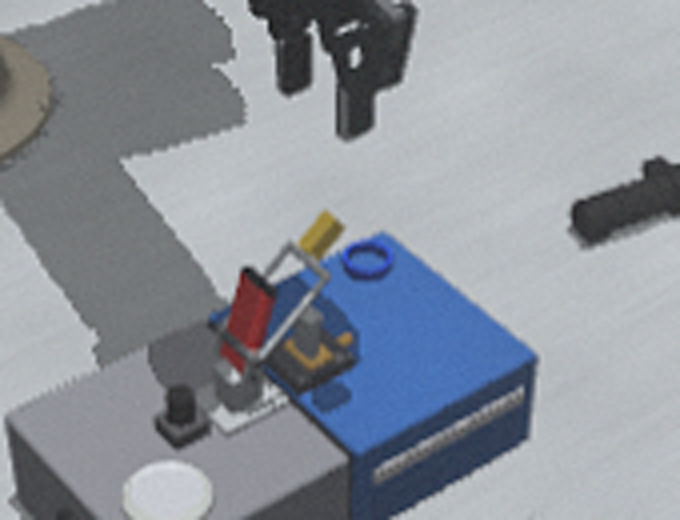

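send_rows(
  targets=[
    {"offset": [0.2,0,-2],"spin": 0},
    {"offset": [0.2,0,-4.5],"spin": 0},
    {"offset": [0.2,0,-7],"spin": 0},
    {"offset": [0.2,0,-8.5],"spin": 0},
    {"offset": [0.2,0,-8.5],"spin": 0},
    {"offset": [0.2,0,-8.5],"spin": 0},
  ],
)

```text
time_s: 3.48
eef_pos: [538.2, 23.6, 196.5]
ee_rot: [-0.0, 0.708, 0.706, -0.0]
force: [0.9, 0.4, -0.5]
grip_width: 0.596
grip_force: 0.0
```

send_rows(
  targets=[
    {"offset": [0,0,-1],"spin": 0},
    {"offset": [0,0,-1.8],"spin": 0},
    {"offset": [0,0,-1.8],"spin": 0},
    {"offset": [0,0,-1.8],"spin": 0},
  ],
)

```text
time_s: 3.82
eef_pos: [538.2, 23.5, 178.2]
ee_rot: [-0.0, 0.709, 0.706, -0.0]
force: [-0.3, -0.7, -0.1]
grip_width: 0.601
grip_force: 0.0
```

send_rows(
  targets=[
    {"offset": [0,0,0],"spin": 0},
    {"offset": [0,0,0],"spin": 0},
    {"offset": [0,0,0],"spin": 0},
    {"offset": [0,0,0],"spin": 0},
    {"offset": [0,0,0],"spin": 0},
    {"offset": [0,0,0],"spin": 0},
    {"offset": [0,0,0],"spin": 0},
  ],
  grip=0,
  squeeze=40,
)

```text
time_s: 4.4
eef_pos: [538.0, 23.6, 178.5]
ee_rot: [-0.0, 0.709, 0.706, -0.0]
force: [-4.1, 1.5, 4.3]
grip_width: 0.132
grip_force: 43.0
```

Run:
```python
from h import *
c,T=Tw('scene'); im,d=ctrl.capture('scene'); cv2.imwrite('pics/s3.png',cv2.resize(im[90:220,160:330,::-1],None,fx=4,fy=4,interpolation=2))
s=ctrl.sense(); print(s['eef_pos'],s['force'],s['wrist_torque'],s['grip_width'],s['grip_force'])
```

```text
[538.00987282  23.63504985 178.44843273] [-5.31470187  2.78910965  3.87719386] [ 0.28755063  0.77217778 -0.10629982] 0.13273553644841207 43.07739436626434
```

View pics/s3.png

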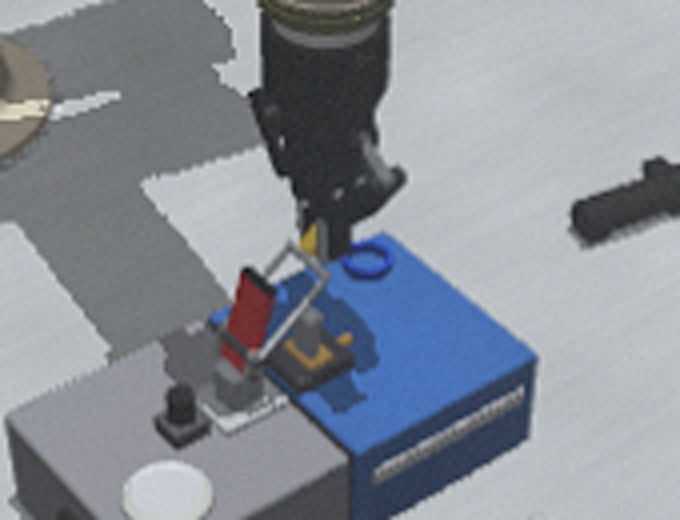

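```bash
cat >> h.py <<'E'
def G(t,a): return pin(t)+92.7*np.array([np.cos(a),np.sin(a)])+7.8*np.array([-np.sin(a),np.cos(a)])
E
python3 - <<'E'
from h import *
g=(1.9,.67); print(G(*g))
for b in [(15,173),(20,165),(24,158),(26,150),(27,142),(27,135),(27,125),(27,118),(22,118),(18,119),(16,120),(14,120)]:
    v=ik(bar,np.array(b),g); print(b,v.round(2),(G(*v)-G(1.9,.67)).round(1)); g=v
E
```

```text
[ 23.59600455 197.54873198]
(15, 173) [2.  0.6] [ 5.8 -5.3]
(20, 165) [2.02 0.47] [ 13.2 -15.4]
(24, 158) [2.1  0.36] [ 18.9 -24.2]
(26, 150) [2.06 0.24] [ 22.6 -34.6]
(27, 142) [2.03 0.12] [ 25.  -45.1]
(27, 135) [1.99 0.02] [ 25.9 -54.3]
(27, 125) [ 2.03 -0.12] [ 26.9 -67.6]
(27, 118) [ 2.11 -0.22] [ 27.3 -76.9]
(22, 118) [ 1.76 -0.23] [ 22.3 -77.1]
(18, 119) [ 1.44 -0.2 ] [ 18.2 -75.5]
(16, 120) [ 1.25 -0.17] [ 16.1 -73.8]
(14, 120) [ 1.05 -0.15] [ 14.  -73.3]
```

send_rows(
  targets=[
    {"offset": [-0.05,0.3,-0.3],"spin": 0},
    {"offset": [-0.05,0.6,-0.55],"spin": 0},
    {"offset": [-0.05,1.0,-1.1],"spin": 0},
    {"offset": [-0.05,1.3,-1.55],"spin": 0},
    {"offset": [-0.05,1.6,-2.0],"spin": 0},
    {"offset": [-0.05,1.9,-2.45],"spin": 0},
    {"offset": [-0.05,2.1,-2.95],"spin": 0},
    {"offset": [-0.05,2.3,-3.45],"spin": 0},
  ],
)

```text
time_s: 5.12
eef_pos: [537.9, 46.8, 143.3]
ee_rot: [0.0, 0.708, 0.706, 0.0]
force: [-0.6, -2.1, 3.0]
grip_width: 0.132
grip_force: 42.1
```

Run:
```python
from h import *
for cam in ['scene','wrist']:
    c,T=Tw(cam); im,d=ctrl.capture(cam); 
    if cam=='scene': cv2.imwrite('pics/s4.png',cv2.resize(im[110:200,180:290,::-1],None,fx=6,fy=6,interpolation=2))
    for q in ['lever_tip','loop_bar','loop_tab','keeper_throat','lever_hinge']:
      for e in ctrl.place_of(cam,q)[:1]: print(cam,q,round(e['conf'],2),np.round(e['uv'],1))
      # planar x=537 intersection
      if 1:
        u=und(c,e['uv']); dd=T[:3,:3]@np.array([u[0],u[1],1]); o=T[:3,3]
        if cam=='scene': print((o+dd*(537-o[0])/dd[0]).round(1))
s=ctrl.sense(); print(s['eef_pos'],s['force'],s['wrist_torque'],s['grip_width'],s['grip_force'])
```

```text
scene lever_tip 0.94 [226.8 159.7]
[537.  -21.4 178.5]
scene loop_bar 0.7 [240.4 161.3]
[537.   21.8 150.7]
scene loop_tab 0.68 [205.1 195.5]
[537.  -92.6  94.9]
scene keeper_throat 0.6 [236.1 169.5]
[537.    7.7 129.9]
scene lever_hinge 0.92 [220.1 182.2]
[537.  -44.4 114.1]
wrist loop_bar 0.6 [261.5 285.4]
wrist loop_tab 0.84 [255.4 263.2]
[537.74032612  46.66196856 143.80922729] [-0.01683221  1.69660224  1.78085591] [ 0.2567532   0.02938569 -0.05175079] 0.12875803424622778 41.70879006385803
```

View pics/s4.png

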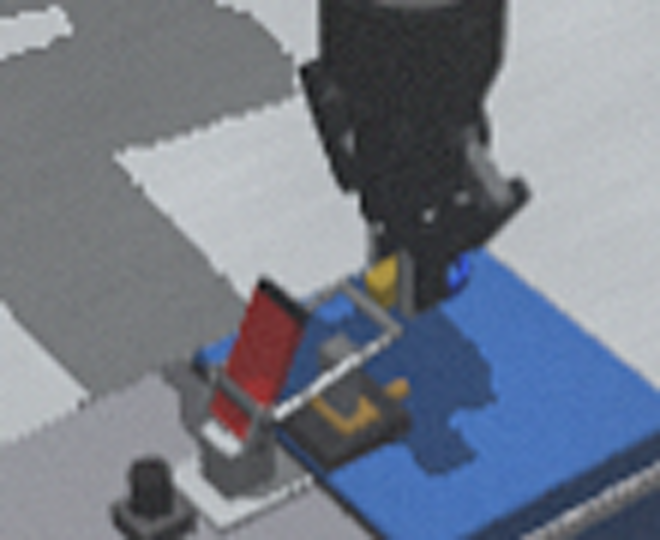

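send_rows(
  targets=[
    {"offset": [0,0.25,-0.5],"spin": 0},
    {"offset": [0,0.4,-1.0],"spin": 0},
    {"offset": [0,0.5,-1.5],"spin": 0},
    {"offset": [0,0.5,-2.0],"spin": 0},
    {"offset": [0,0.5,-2.0],"spin": 0},
  ],
)

```text
time_s: 6.13
eef_pos: [537.6, 51.9, 122.8]
ee_rot: [-0.0, 0.708, 0.706, 0.0]
force: [1.3, 2.5, 3.3]
grip_width: 0.132
grip_force: 41.7
```

send_rows(
  targets=[
    {"offset": [0,0.05,-0.5],"spin": 0},
    {"offset": [0,0.1,-1.0],"spin": 0},
    {"offset": [0,0.1,-1.4],"spin": 0},
    {"offset": [0,0.1,-1.8],"spin": 0},
    {"offset": [0,0.1,-1.8],"spin": 0},
  ],
)

```text
time_s: 6.55
eef_pos: [537.7, 52.3, 105.0]
ee_rot: [-0.0, 0.709, 0.706, -0.0]
force: [1.2, -0.4, 2.9]
grip_width: 0.129
grip_force: 41.5
```

Run:
```python
from h import *
cam='scene'
c,T=Tw(cam); im,d=ctrl.capture(cam); 
cv2.imwrite('pics/s5.png',cv2.resize(im[120:200,190:290,::-1],None,fx=7,fy=7,interpolation=2))
for q in ['lever_tip','loop_bar','loop_tab','keeper_throat','lever_hinge']:
  for e in ctrl.place_of(cam,q)[:1]:
    u=und(c,e['uv']); dd=T[:3,:3]@np.array([u[0],u[1],1]); o=T[:3,3]
    print(q,round(e['conf'],2),np.round(e['uv'],1),(o+dd*(537-o[0])/dd[0]).round(1))
s=ctrl.sense(); print(s['eef_pos'],s['force'],s['wrist_torque'],s['grip_width'],s['grip_force'])
```

```text
lever_tip 0.55 [227.5 162.8] [537.  -19.4 167.2]
loop_bar 0.65 [238.7 169.4] [537.   16.2 125.6]
loop_tab 0.53 [248.2 165.4] [537.   48.1 122.6]
keeper_throat 0.48 [239.9 170.3] [537.   20.2 120.3]
lever_hinge 0.88 [221.4 181.4] [537.  -40.2 114.6]
[537.73606026  52.37065744 105.7992746 ] [ 0.29410828 -2.97717118  1.35864171] [-0.46898198 -0.01387689 -0.03800384] 0.12852159469076754 41.321057081222534
```

View pics/s5.png

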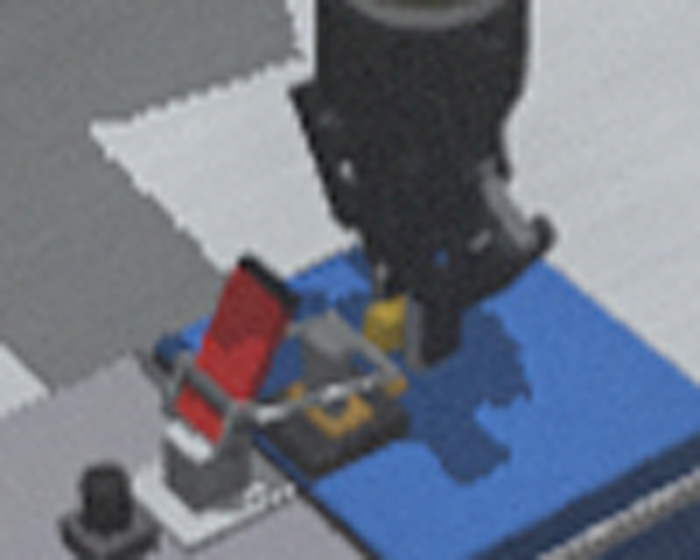

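send_rows(
  targets=[
    {"offset": [0,-0.15,0],"spin": 0},
    {"offset": [0,-0.3,0],"spin": 0},
    {"offset": [0,-0.45,0],"spin": 0},
    {"offset": [0,-0.6,0],"spin": 0},
    {"offset": [0,-0.6,0],"spin": 0},
  ],
)

```text
time_s: 7.27
eef_pos: [537.7, 48.2, 105.9]
ee_rot: [-0.001, 0.709, 0.706, 0.001]
force: [0.3, 10.2, 3.6]
grip_width: 0.127
grip_force: 41.5
```

send_rows(
  targets=[
    {"offset": [0,-0.1,0],"spin": 0},
    {"offset": [0,-0.2,0],"spin": 0},
    {"offset": [0,-0.2,0],"spin": 0},
  ],
)

```text
time_s: 7.52
eef_pos: [537.6, 46.1, 105.9]
ee_rot: [-0.001, 0.708, 0.706, 0.001]
force: [0.5, 10.3, 3.0]
grip_width: 0.128
grip_force: 41.5
```

send_rows(
  targets=[
    {"offset": [0,-0.1,0],"spin": 0},
    {"offset": [0,-0.2,0],"spin": 0},
    {"offset": [0,-0.2,0],"spin": 0},
  ],
)

```text
time_s: 7.77
eef_pos: [537.6, 44.1, 105.8]
ee_rot: [-0.001, 0.709, 0.706, 0.001]
force: [1.8, 8.2, 1.1]
grip_width: 0.132
grip_force: 41.4
```

send_rows(
  targets=[
    {"offset": [0,-0.1,0],"spin": 0},
    {"offset": [0,-0.1,0],"spin": 0},
  ],
)

```text
time_s: 7.93
eef_pos: [537.6, 43.1, 105.7]
ee_rot: [-0.001, 0.709, 0.706, 0.001]
force: [1.0, 9.9, 1.5]
grip_width: 0.129
grip_force: 41.3
```

send_rows(
  targets=[
    {"offset": [0,-0.1,0],"spin": 0},
    {"offset": [0,-0.1,0],"spin": 0},
  ],
)

```text
time_s: 8.1
eef_pos: [537.6, 42.2, 105.6]
ee_rot: [-0.001, 0.709, 0.706, 0.001]
force: [1.8, 10.0, 1.9]
grip_width: 0.135
grip_force: 41.2
```

send_rows(
  targets=[
    {"offset": [0,-0.1,0],"spin": 0},
    {"offset": [0,-0.1,0],"spin": 0},
  ],
)

```text
time_s: 8.27
eef_pos: [537.5, 41.4, 105.5]
ee_rot: [-0.001, 0.709, 0.706, 0.001]
force: [2.0, 9.8, -0.2]
grip_width: 0.128
grip_force: 41.1
```

send_rows(
  targets=[
    {"offset": [0,-0.1,0],"spin": 0},
    {"offset": [0,-0.1,0],"spin": 0},
  ],
)

```text
time_s: 8.43
eef_pos: [537.5, 40.7, 105.5]
ee_rot: [-0.002, 0.709, 0.706, 0.001]
force: [1.3, 12.7, -0.2]
grip_width: 0.131
grip_force: 41.1
```

send_rows(
  targets=[
    {"offset": [0,-0.1,0],"spin": 0},
    {"offset": [0,-0.1,0],"spin": 0},
  ],
)

```text
time_s: 8.6
eef_pos: [537.5, 40.2, 105.5]
ee_rot: [-0.002, 0.709, 0.706, 0.002]
force: [2.2, 14.6, 0.2]
grip_width: 0.129
grip_force: 41.1
```

send_rows(
  targets=[
    {"offset": [0,-0.1,0],"spin": 0},
    {"offset": [0,-0.1,0],"spin": 0},
  ],
)

```text
time_s: 8.77
eef_pos: [537.5, 39.6, 105.5]
ee_rot: [-0.002, 0.709, 0.706, 0.002]
force: [3.2, 17.4, 0.2]
grip_width: 0.131
grip_force: 41.1
```

send_rows(
  targets=[
    {"offset": [0,-0.05,0],"spin": 0},
    {"offset": [0,-0.05,0],"spin": 0},
    {"offset": [0,-0.05,0],"spin": 0},
  ],
)

```text
time_s: 9.02
eef_pos: [537.5, 39.4, 105.5]
ee_rot: [-0.002, 0.709, 0.706, 0.002]
force: [3.0, 19.0, 0.1]
grip_width: 0.128
grip_force: 41.1
```

Run:
```python
from h import *
cam='scene'
c,T=Tw(cam); im,d=ctrl.capture(cam); 
cv2.imwrite('pics/s6.png',cv2.resize(im[120:200,190:290,::-1],None,fx=7,fy=7,interpolation=2))
for q in ['lever_tip','loop_bar','keeper_throat','lever_hinge']:
  for e in ctrl.place_of(cam,q)[:1]:
    u=und(c,e['uv']); dd=T[:3,:3]@np.array([u[0],u[1],1]); o=T[:3,3]
    print(q,round(e['conf'],2),np.round(e['uv'],1),(o+dd*(537-o[0])/dd[0]).round(1))
```

```text
lever_tip 0.74 [209.1 169.5] [537.  -75.6 174.9]
loop_bar 0.49 [238.1 171.8] [537.   14.3 118.2]
keeper_throat 0.69 [237.  170.5] [537.   10.6 124.8]
lever_hinge 0.72 [241.5 166.8] [537.   25.5 129.7]
```

View pics/s6.png

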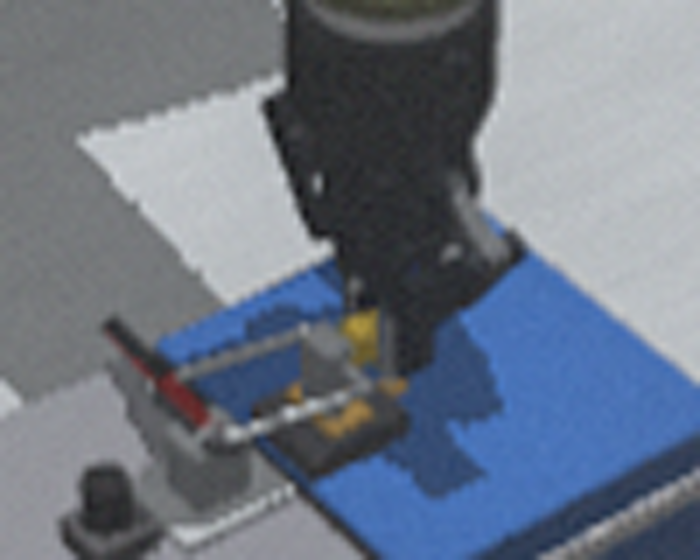

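send_rows(
  targets=[
    {"offset": [0,0,0],"spin": 0},
    {"offset": [0,0,0],"spin": 0},
    {"offset": [0,0,0],"spin": 0},
    {"offset": [0,0,0],"spin": 0},
  ],
  grip=0.45,
)

```text
time_s: 9.6
eef_pos: [537.7, 35.7, 105.7]
ee_rot: [-0.0, 0.709, 0.706, -0.0]
force: [-0.4, -0.1, -0.3]
grip_width: 0.453
grip_force: 0.0
```

send_rows(
  targets=[
    {"offset": [0,0.2,1.5],"spin": 0},
    {"offset": [0,0.2,4],"spin": 0},
    {"offset": [0,0.2,7],"spin": 0},
    {"offset": [0,0.2,9.5],"spin": 0},
    {"offset": [0,0.2,11],"spin": 0},
    {"offset": [0,0.2,11],"spin": 0},
  ],
)

```text
time_s: 10.1
eef_pos: [538.9, 37.6, 219.1]
ee_rot: [0.002, 0.709, 0.706, 0.002]
force: [0.7, 0.2, -0.0]
grip_width: 0.446
grip_force: 0.0
```

Run:
```python
from h import *
cam='wrist'
s=ctrl.sense(); print(s['eef_pos'],s['force'],s['grip_width'])
ims=[]
for cam in ['scene','wrist']:
  c,T=Tw(cam); im,d=ctrl.capture(cam); P=cloud(c,T,d)
  hsv=cv2.cvtColor(im,cv2.COLOR_RGB2HSV)
  m=((hsv[...,0]<6)|(hsv[...,0]>174))&(hsv[...,1]>140)&(abs(P[...,0]-537)<40)&(abs(P[...,1]+60)<70)&(P[...,2]>100)
  q=P[m]; print(cam,m.sum(), q.min(0).round(1) if len(q) else '',q.max(0).round(1) if len(q) else '')
  if len(q): 
    A=np.polyfit(q[:,1],q[:,2],1); print('slope angle',np.arctan(-A[0]),A)
  for qn in ['lever_tip','loop_bar']:
    for e in ctrl.place_of(cam,qn)[:1]:
      u=und(c,e['uv']); dd=T[:3,:3]@np.array([u[0],u[1],1]); o=T[:3,3]
      uv=np.array(e['uv']); z=d[int(uv[1]),int(uv[0])]
      print(qn,round(e['conf'],2),uv,at_depth(c,T,uv,z).round(1))
  ims.append(cv2.resize(im[120:200,190:290,::-1] if cam=='scene' else im[150:350,130:380,::-1],(500,400),interpolation=2))
cv2.imwrite('pics/s7.png',cv2.resize(np.hstack(ims),(800,320)))
```

```text
[538.92873469  37.5868521  219.14365372] [ 0.65335389  0.24091636 -0.04004158] 0.44560204779184287
scene 4 [548.  -72.1 160.1] [551.7 -66.8 165.9]
slope angle 0.8419643662300895 [-1.12005132 84.32817322]
lever_tip 0.5 [210.8 167.4] [368.2  38.9   2.5]
loop_bar 0.44 [235.9 175.2] [537.3   6.7 110.5]
wrist 2125 [524.5 -69.3 118.9] [554.3 -43.5 164.5]
slope angle 1.058524225756495 [-1.77826615 41.41083898]
loop_bar 0.78 [259. 211.] [539.7  19.5 131.5]
```

View pics/s7.png

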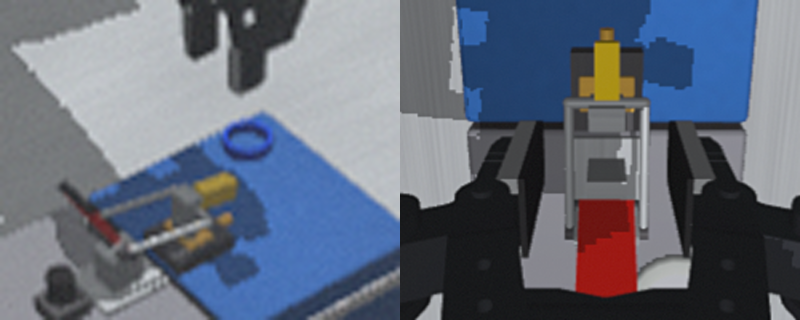

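send_rows(
  targets=[
    {"offset": [0,-2,0],"spin": 0},
    {"offset": [0,-5,0],"spin": 0},
    {"offset": [0,-7.5,0],"spin": 0},
    {"offset": [0,-8.4,0],"spin": 0},
    {"offset": [0,-8.4,-1.5],"spin": 0},
    {"offset": [0,-8.4,-3],"spin": 0},
    {"offset": [0,-8.4,-4],"spin": 0},
    {"offset": [0,-8.4,-4.3],"spin": 0},
  ],
  grip=0,
)

```text
time_s: 11.07
eef_pos: [536.9, -45.4, 170.8]
ee_rot: [-0.002, 0.708, 0.706, -0.001]
force: [-0.2, 0.6, 0.2]
grip_width: -0.004
grip_force: 0.0
```

send_rows(
  targets=[
    {"offset": [0,0,0],"spin": 0},
    {"offset": [0,0,0],"spin": 0},
  ],
)

```text
time_s: 11.23
eef_pos: [538.0, -45.8, 173.2]
ee_rot: [0.0, 0.708, 0.706, 0.0]
force: [0.5, 0.3, -0.1]
grip_width: -0.004
grip_force: 0.0
```

Run:
```python
import numpy as np
r=52
for t in np.arange(1.1,-.06,-.1): print(round(t,2),'TCP y,z',np.round([-46-r*np.cos(t)+3*np.sin(t)+11,120+r*np.sin(t)+3*np.cos(t)],1))
```

```text
1.1 TCP y,z [-55.9 167.7]
1.0 TCP y,z [-60.6 165.4]
0.9 TCP y,z [-65.  162.6]
0.8 TCP y,z [-69.1 159.4]
0.7 TCP y,z [-72.8 155.8]
0.6 TCP y,z [-76.2 151.8]
0.5 TCP y,z [-79.2 147.6]
0.4 TCP y,z [-81.7 143. ]
0.3 TCP y,z [-83.8 138.2]
0.2 TCP y,z [-85.4 133.3]
0.1 TCP y,z [-86.4 128.2]
-0.0 TCP y,z [-87. 123.]
```

send_rows(
  targets=[
    {"offset": [0,-0.5,-0.3],"spin": 0},
    {"offset": [0,-1.0,-0.55],"spin": 0},
    {"offset": [0,-1.24,-0.67],"spin": 0},
    {"offset": [0,-1.48,-0.78],"spin": 0},
    {"offset": [0,-1.7,-0.92],"spin": 0},
    {"offset": [0,-1.92,-1.06],"spin": 0},
  ],
)

```text
time_s: 11.73
eef_pos: [537.8, -65.4, 162.4]
ee_rot: [0.0, 0.709, 0.706, 0.0]
force: [-0.3, 2.3, 3.6]
grip_width: 0.003
grip_force: 1.9
```

send_rows(
  targets=[
    {"offset": [0,-0.21,-0.16],"spin": 0},
    {"offset": [0,-0.41,-0.32],"spin": 0},
    {"offset": [0,-0.6,-0.5],"spin": 0},
    {"offset": [0,-0.78,-0.68],"spin": 0},
  ],
)

```text
time_s: 12.07
eef_pos: [537.9, -73.5, 155.5]
ee_rot: [0.0, 0.709, 0.706, -0.0]
force: [-1.8, 0.4, 5.0]
grip_width: -0.007
grip_force: 2.1
```

Contact with a gentle 5 N; continue along the arc.

send_rows(
  targets=[
    {"offset": [0,-0.17,-0.2],"spin": 0},
    {"offset": [0,-0.34,-0.4],"spin": 0},
    {"offset": [0,-0.49,-0.6],"spin": 0},
    {"offset": [0,-0.64,-0.82],"spin": 0},
  ],
)

```text
time_s: 12.4
eef_pos: [537.9, -80.0, 147.2]
ee_rot: [0.0, 0.709, 0.706, -0.0]
force: [-0.8, -0.3, 5.1]
grip_width: 0.0
grip_force: 1.9
```

send_rows(
  targets=[
    {"offset": [0,-0.12,-0.22],"spin": 0},
    {"offset": [0,-0.24,-0.46],"spin": 0},
    {"offset": [0,-0.35,-0.7],"spin": 0},
    {"offset": [0,-0.45,-0.94],"spin": 0},
  ],
)

```text
time_s: 12.73
eef_pos: [537.8, -84.2, 137.6]
ee_rot: [0.0, 0.709, 0.706, -0.0]
force: [0.7, -1.7, 3.9]
grip_width: 0.003
grip_force: 1.5
```

send_rows(
  targets=[
    {"offset": [0,-0.07,-0.2],"spin": 0},
    {"offset": [0,-0.14,-0.4],"spin": 0},
    {"offset": [0,-0.2,-0.6],"spin": 0},
    {"offset": [0,-0.22,-0.75],"spin": 0},
  ],
)

```text
time_s: 13.07
eef_pos: [537.7, -86.2, 129.9]
ee_rot: [-0.0, 0.709, 0.706, -0.0]
force: [0.9, -1.7, 2.0]
grip_width: -0.004
grip_force: 1.1
```

send_rows(
  targets=[
    {"offset": [0,-0.02,-0.1],"spin": 0},
    {"offset": [0,-0.02,-0.1],"spin": 0},
  ],
)

```text
time_s: 13.23
eef_pos: [537.6, -86.2, 128.9]
ee_rot: [-0.0, 0.709, 0.706, -0.0]
force: [0.1, -0.2, 0.6]
grip_width: -0.005
grip_force: 0.2
```

send_rows(
  targets=[
    {"offset": [0,0,-0.1],"spin": 0},
    {"offset": [0,0,-0.1],"spin": 0},
  ],
)

```text
time_s: 13.4
eef_pos: [537.6, -86.2, 128.1]
ee_rot: [-0.0, 0.709, 0.706, -0.0]
force: [0.1, -0.6, 1.8]
grip_width: -0.005
grip_force: 0.4
```

send_rows(
  targets=[
    {"offset": [0,0,-0.1],"spin": 0},
    {"offset": [0,0,-0.1],"spin": 0},
  ],
)

```text
time_s: 13.57
eef_pos: [537.6, -86.3, 127.1]
ee_rot: [-0.0, 0.708, 0.706, -0.0]
force: [0.2, -1.1, 1.7]
grip_width: -0.0
grip_force: 0.5
```

send_rows(
  targets=[
    {"offset": [0,0,-0.1],"spin": 0},
    {"offset": [0,0,-0.1],"spin": 0},
  ],
)

```text
time_s: 13.73
eef_pos: [537.7, -86.4, 126.1]
ee_rot: [-0.0, 0.709, 0.706, -0.0]
force: [-0.7, -0.5, 0.7]
grip_width: 0.004
grip_force: 0.5
```

send_rows(
  targets=[
    {"offset": [0,0,-0.05],"spin": 0},
    {"offset": [0,0,-0.05],"spin": 0},
  ],
)

```text
time_s: 13.9
eef_pos: [537.7, -86.3, 125.7]
ee_rot: [-0.0, 0.709, 0.706, -0.0]
force: [-0.9, -1.2, 1.8]
grip_width: 0.005
grip_force: 0.6
```

send_rows(
  targets=[
    {"offset": [0,0,-0.05],"spin": 0},
    {"offset": [0,0,-0.05],"spin": 0},
  ],
)

```text
time_s: 14.07
eef_pos: [537.7, -86.3, 125.2]
ee_rot: [-0.0, 0.709, 0.706, -0.0]
force: [0.5, -0.8, 1.4]
grip_width: 0.002
grip_force: 0.6
```

send_rows(
  targets=[
    {"offset": [0,0,-0.05],"spin": 0},
    {"offset": [0,0,-0.05],"spin": 0},
  ],
)

```text
time_s: 14.23
eef_pos: [537.7, -86.4, 124.8]
ee_rot: [0.0, 0.709, 0.706, -0.0]
force: [-0.2, -1.5, 2.2]
grip_width: 0.004
grip_force: 0.7
```

send_rows(
  targets=[
    {"offset": [0,0,-0.05],"spin": 0},
    {"offset": [0,0,-0.05],"spin": 0},
  ],
)

```text
time_s: 14.4
eef_pos: [537.8, -86.4, 124.6]
ee_rot: [0.0, 0.709, 0.706, 0.0]
force: [-1.4, -1.3, 4.0]
grip_width: 0.004
grip_force: 2.0
```

Force is rising: bumper reached.

send_rows(
  targets=[
    {"offset": [0,0,-0.05],"spin": 0},
    {"offset": [0,0,-0.05],"spin": 0},
  ],
)

```text
time_s: 14.57
eef_pos: [537.8, -86.4, 124.4]
ee_rot: [0.0, 0.708, 0.706, 0.0]
force: [-1.3, 0.2, 8.2]
grip_width: -0.002
grip_force: 3.9
```

send_rows(
  targets=[
    {"offset": [0,0,-0.05],"spin": 0},
    {"offset": [0,0,-0.05],"spin": 0},
  ],
)

```text
time_s: 14.73
eef_pos: [537.9, -86.4, 124.4]
ee_rot: [0.0, 0.708, 0.706, 0.0]
force: [-4.8, -0.4, 12.2]
grip_width: -0.004
grip_force: 5.8
```

send_rows(
  targets=[
    {"offset": [0,0,0.3],"spin": 0},
    {"offset": [0,0,1],"spin": 0},
    {"offset": [0,0,3],"spin": 0},
    {"offset": [0,0,6],"spin": 0},
    {"offset": [0,0,9],"spin": 0},
    {"offset": [0,0,11],"spin": 0},
    {"offset": [0,0,11],"spin": 0},
    {"offset": [0,0,11],"spin": 0},
  ],
)

```text
time_s: 15.4
eef_pos: [537.9, -86.3, 234.0]
ee_rot: [0.001, 0.708, 0.706, 0.0]
force: [0.1, 1.0, -0.1]
grip_width: -0.001
grip_force: 0.0
```

Run:
```python
from h import *
s=ctrl.sense(); print(s['eef_pos'],s['force'])
ims=[]
for cam in ['scene','wrist']:
  c,T=Tw(cam); im,d=ctrl.capture(cam); P=cloud(c,T,d); hsv=cv2.cvtColor(im,cv2.COLOR_RGB2HSV)
  m=((hsv[...,0]<6)|(hsv[...,0]>174))&(hsv[...,1]>140)&(abs(P[...,0]-537)<40)&(abs(P[...,1]+60)<70)&(P[...,2]>100)
  q=P[m]; print(cam,m.sum(),q.min(0).round(1),q.max(0).round(1),np.arctan(-np.polyfit(q[:,1],q[:,2],1)[0]))
  for e in ctrl.place_of(cam,'loop_bar')[:1]:
      uv=np.array(e['uv']); print(uv,at_depth(c,T,uv,d[int(uv[1]),int(uv[0])]).round(1))
  ims.append(cv2.resize(im[120:200,190:290,::-1] if cam=='scene' else im[60:340,100:420,::-1],(400,320),interpolation=2))
cv2.imwrite('pics/s8.png',np.hstack(ims))
```

```text
[537.93914123 -86.27621294 233.97335105] [ 0.10904455  0.95026473 -0.06143787]
scene 175 [ 518.7 -104.9  120.1] [551.2 -45.3 131.1] 0.04665479454447713
[236.5 174.1] [544.3   3.4 121.3]
wrist 2476 [ 524.4 -104.3  120.9] [553.9 -15.8 374.7] -0.1978608806947286
[258.7  58.5] [539.8   7.6 132.7]
```

View pics/s8.png

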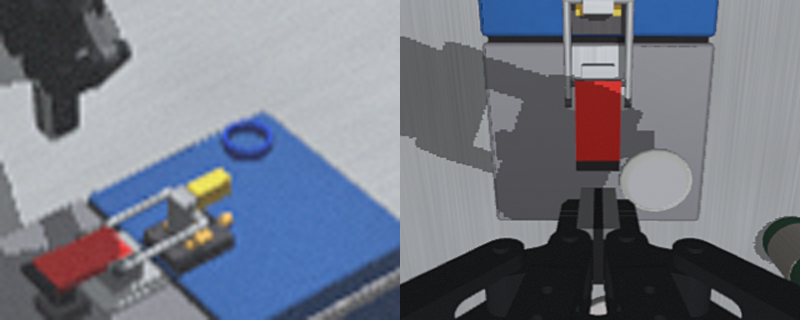

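```bash
python3 -c "
from rig import ctrl
print(ctrl.finish_job())"
```

```text
the job is handed in; nothing more can be done
None
```

The latch is closed and the job is handed in: the last pictures show the loop hooked under the keeper's lip and the red lever down at about 0.05 rad. I pressed the lever onto its bumper with about 12 N and then let go; the hand-in returned no verdict, and the final pull on the keeper was not measured.

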